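# Stack drained screen feet crosswise in the covered tray

### The job

The corner feet of the desk screens have drained and go into the steel tray: lift the lid off the tray and lay it flat, right way up, on the desk beside it. Then stack the two feet from the slanted rack on the foot that lies in the tray, each turned to point the opposite way to the one beneath it, so that their arms cross about half-way along and the pile stands level. Set everything down gently, without dropping it or pressing hard, and leave the sanitiser, plant and pen pot alone.

Things in the scene. Friction and masses are not known exactly. Their poses are not given: they have to be found in the camera images.
- tray: open stainless tray, 250 (x) x 214 (y) x 60 mm high, wall and floor 4 mm, fixed to the desk. Origin: centre of its underside, on the desk; z up. The rack and the tray may stand either way round, left or right.
- lid_knob (a point): black knob, 30 mm across, of the loose metal lid; point on its axis at mid-height of the 19 mm high grip. Lid 264 x 228 mm (x, y as the tray's), 0.3 to 0.54 kg, with a 12 mm rim turned down outside the tray wall, 4 mm clear. Plate top 22 mm and rim edge 38 mm below the point: the point is 86 mm up on the tray, 38 mm up when laid on the desk. Lifts straight off.
- foot_a_mid (a point): blue flat L-shaped foot lying in the tray under the lid, underside 4 mm above the desk, 0.15 to 0.31 kg. Point: centre of its 36 mm square corner, 10 mm above the underside. x and y axes run along its two equal arms (36 wide, 20 thick, tips 100 mm from the point), z out of the top, where a black clamp knob (24 across) stands 14 mm proud over the corner. Mass centre at (23, 23) mm.
- foot_b_mid (a point): foot of the same make, point and axes as foot a, lying knob up at the -y end of the slanted rack: its x arm points up the slope, its y arm lies level along the rack's lower lip. Two feet crossed half-way have their points 59 mm apart along both arms of each; every layer is 20 mm up. The lower foot's knob then stands 29 mm beside the upper foot's arms.
- foot_c_mid (a point): foot of the same make, point and axes, lying in the same way at the +y end of the rack. Feet b and c are alike and may be stacked in either order.
- rack: stainless wire draining rack fixed to the desk, 336 mm wide (y), 130 deep, 110 high; origin at the centre of its underside, z up. Its bed of 12 parallel 6 mm rods climbs at 35 degrees along rack -x, roughly towards the robot, so the feet on it lean 35 degrees: their top faces look up and away from the robot (rack +x). The rods turn up 16 mm at the lower end as a lip.
- sanitiser: bystander, to be left alone: white pump bottle with a blue band, 62 mm across and 171 mm high; origin at the centre of its underside
- plant: bystander, to be left alone: green glass jar with leafy sprigs, 72 mm across, about 180 mm high; origin at the centre of its underside
- pen_pot: bystander, to be left alone: black pen pot with pens, 74 mm across, about 145 mm high; origin at the centre of its underside

How it is judged (in metres and radians):
On the way, in this order (a step that is already met when the one before it is completed fails the run):
1. the lid lies flat, right way up, on the desk clear of the tray, let go (angle between lid_knob's own z axis and vertical below 0.06 rad and height (world z) of lid_knob between 0.03 and 0.046 m and horizontal distance between lid_knob and tray above 0.2 m and contact force between the fingers and lid below 0.1 N and linear speed of lid below 0.02 m/s), for 0.2 s.
2. a foot from the rack lies level across the first foot, pointing the opposite way, let go (((x of foot_b_mid in the frame of foot_a_mid between 0.04 and 0.078 m and y of foot_b_mid in the frame of foot_a_mid between 0.04 and 0.078 m and z of foot_b_mid in the frame of foot_a_mid between 0.017 and 0.023 m and x of foot_a_mid in the frame of foot_b_mid above 0 m and angle between the x axis of foot_b_mid and the x axis of foot_a_mid, either way round below 0.2 rad and angle between foot_b_mid's own z axis and vertical below 0.06 rad and contact force between the fingers and foot_b below 0.1 N and linear speed of foot_b below 0.02 m/s) or (x of foot_c_mid in the frame of foot_a_mid between 0.04 and 0.078 m and y of foot_c_mid in the frame of foot_a_mid between 0.04 and 0.078 m and z of foot_c_mid in the frame of foot_a_mid between 0.017 and 0.023 m and x of foot_a_mid in the frame of foot_c_mid above 0 m and angle between the x axis of foot_c_mid and the x axis of foot_a_mid, either way round below 0.2 rad and angle between foot_c_mid's own z axis and vertical below 0.06 rad and contact force between the fingers and foot_c below 0.1 N and linear speed of foot_c below 0.02 m/s))), for 0.3 s.
At the end, for the whole second after the job is handed in: Three feet piled level in the tray (0.06 rad), each opposite to the one beneath (0.2 rad), corner points 40 to 78 mm apart along both arms, layers 20 +-3 mm; lid flat, right way up on the desk, knob over 200 mm from the tray centre; all released and at rest (all of step 1 and (((x of foot_b_mid in the frame of foot_a_mid between 0.04 and 0.078 m and y of foot_b_mid in the frame of foot_a_mid between 0.04 and 0.078 m and z of foot_b_mid in the frame of foot_a_mid between 0.017 and 0.023 m and x of foot_a_mid in the frame of foot_b_mid above 0 m and angle between the x axis of foot_b_mid and the x axis of foot_a_mid, either way round below 0.2 rad and angle between foot_b_mid's own z axis and vertical below 0.06 rad and contact force between the fingers and foot_b below 0.1 N and linear speed of foot_b below 0.02 m/s) and (x of foot_c_mid in the frame of foot_b_mid between 0.04 and 0.078 m and y of foot_c_mid in the frame of foot_b_mid between 0.04 and 0.078 m and z of foot_c_mid in the frame of foot_b_mid between 0.017 and 0.023 m and x of foot_b_mid in the frame of foot_c_mid above 0 m and angle between the x axis of foot_c_mid and the x axis of foot_b_mid, either way round below 0.2 rad and angle between foot_c_mid's own z axis and vertical below 0.06 rad and contact force between the fingers and foot_c below 0.1 N and linear speed of foot_c below 0.02 m/s)) or ((x of foot_c_mid in the frame of foot_a_mid between 0.04 and 0.078 m and y of foot_c_mid in the frame of foot_a_mid between 0.04 and 0.078 m and z of foot_c_mid in the frame of foot_a_mid between 0.017 and 0.023 m and x of foot_a_mid in the frame of foot_c_mid above 0 m and angle between the x axis of foot_c_mid and the x axis of foot_a_mid, either way round below 0.2 rad and angle between foot_c_mid's own z axis and vertical below 0.06 rad and contact force between the fingers and foot_c below 0.1 N and linear speed of foot_c below 0.02 m/s) and (x of foot_b_mid in the frame of foot_c_mid between 0.04 and 0.078 m and y of foot_b_mid in the frame of foot_c_mid between 0.04 and 0.078 m and z of foot_b_mid in the frame of foot_c_mid between 0.017 and 0.023 m and x of foot_c_mid in the frame of foot_b_mid above 0 m and angle between the x axis of foot_b_mid and the x axis of foot_c_mid, either way round below 0.2 rad and angle between foot_b_mid's own z axis and vertical below 0.06 rad and contact force between the fingers and foot_b below 0.1 N and linear speed of foot_b below 0.02 m/s))) and z of foot_a_mid in the frame of tray between 0.011 and 0.017 m and angle between foot_a_mid's own z axis and vertical below 0.06 rad); the robot touches nothing.
It fails at once if the sanitiser, plant or pen pot is pushed more than 20 mm or tipped (distance of any of sanitiser, plant, pen_pot from where it was at the start of the episode above 0.02 m or angle between any of sanitiser, plant, pen_pot's own z axis and vertical above 0.25 rad).
It fails at once if a foot is dropped: it moves faster than 0.4 m/s (a fall of 8 mm) out of the gripper ((linear speed of foot_a above 0.4 m/s and contact force between the fingers and foot_a below 0.05 N) or (linear speed of foot_b above 0.4 m/s and contact force between the fingers and foot_b below 0.05 N) or (linear speed of foot_c above 0.4 m/s and contact force between the fingers and foot_c below 0.05 N)).
It fails at once if the lid is dropped: it moves faster than 0.4 m/s (a fall of 8 mm) out of the gripper (linear speed of lid above 0.4 m/s and contact force between the fingers and lid below 0.05 N).
It fails at once if a foot is pressed or banged down on the pile with more than 60 N (contact force between any of foot_b, foot_c and foot_a above 60 N or contact force between foot_b and foot_c above 60 N).
It also fails if it takes over 72 s, if anything falls off the work surface, if the arm or the gripper's body presses on something with over 40 N, if the wrist force passes 120 N, or if a joint passes its speed limit or range.

### The arm

A 7-joint arm with a two-finger parallel gripper is mounted at the origin on the work surface. World frame = base frame: x ahead of the robot, y to its left, z up, the work surface at z = 0. Lengths are in mm, angles in degrees, forces in N, time in s.
With the tool pointing down it reaches from about 400 to 900 mm from the base axis. Payload 5.6 kg.
Tool frame: the origin (TCP) lies midway between the tips of the shut fingers; the grasp point (between the pads) lies 19 mm behind it; y points along the fingers, x is the direction in which the jaws open and shut, and the axes are right-handed (so a half turn about y gives the same grasp; the last joint's range is limited). The gripper opens to 92 mm and grips with 3 to 60 N. Pads are 20 mm wide; open, the fingers measure 128 mm over their backs; the gripper's body (75 mm by 189 mm) begins 69 mm behind the grasp point.
Start: joints at [73.625, 26.786, -0.665, 91.828, 0.344, 61.387, -3.226], TCP at [156.231, -630.952, 214.592] pointing down, gripper open.
Joint ranges: [-144.91, 144.91], [-17.63, 115.5], [-89.93, 88.59], [15.96, 139.68], [-74.01, 254.01], [8.47, 105.57], [-167.45, 167.45]. Speed limits (degrees/s): [147.25, 147.25, 180, 180, 180, 180, 180].

### API

Orientations are given as a 3x3 rotation matrix whose columns are the frame's x, y, z axes.
In Python, from plant import manip gives the robot as it stands. The module is installed in compiled form; this text tells all that it offers. Calls block until the motion is done:
- manip.move_ptp(position, orientation): joint-space move of the TCP to a pose.
- manip.move_l(position, ori=None, feed=150, f_stop=None): straight line of the TCP; ori=None keeps the orientation; feed is the mean speed in mm/s. With f_stop (N) it stops when the force on the tool has changed by that much, and returns True; else False.
- manip.move_joints(angles): joint-space move.
- manip.move_gripper(opening, grasp_force=None): finger opening in mm; grasp_force is the grip in N (None keeps the last); returns when the fingers have stopped.
- manip.sleep(seconds).
- manip.ik(position, orientation): joint angles nearest the present ones, or None.
- manip.grab_frame(name): name is "side" or "top"; returns a dict with "pixels" (384x512x3 uint8, blue, green, red), "fx", "fy", "cx", "cy" (pixels), "dist" ([k1, k2, p1, p2, k3] as OpenCV has them; the pictures are not rectified), "R" (3x3) and "t" (3): a world point X has camera coordinates R X + t. Camera axes: x right, y down, z forward; pixel columns grow to the right and rows downward; lengths in mm; the calibration is good to about 2 mm. A picture is of the moment at which its call begins. There is no depth.
A pose or a line that the arm cannot do raises manip.Unreachable and nothing moves.
- manip.hand_in(): hands the job in, once; it reports no verdict.
Readings, each from a call of its own:
- manip.current_time_s(): time.
- manip.current_joints(): joint angles.
- manip.current_qvel(): joint speeds.
- manip.current_joint_efforts(): joint torques, N m.
- manip.current_position(): TCP position.
- manip.current_eef_rot(): TCP orientation.
- manip.current_force(): force on the tool from outside, world axes, zero at the start.
- manip.current_ft_torque(): the same for the moment, N m.
- manip.current_gripper_width(): finger opening in mm.
Only numpy, scipy, OpenCV 4.12 (cv2) and the standard library are available. Lean on these libraries where they do the work, as an engineer would, in place of code of your own. Each camera call takes 0.05 s, during which the arm holds its last target. There are 200 camera calls.

## Working session

There is one attempt and no reset: what is moved stays moved. The work goes in short steps, each a Python script; the robot and the scene stay as the last script left them, time stands still between calls to the robot, and variables do not carry over. Pictures are saved under pics/ and viewed, on a budget of 10 in all, crops included, one or two more only if the job needs it, and the job is handed in when it is done.

```bash
mkdir -p pics; ls; python3 - <<'E'
from plant import manip
import cv2,numpy as np
for n in("side","top"):
    f=manip.grab_frame(n); cv2.imwrite(f"pics/{n}0.png",f["pixels"])
    print(n,f["fx"],f["fy"],f["cx"],f["cy"],f["dist"],np.round(f["R"],4).tolist(),np.round(f["t"],1), -np.array(f["R"]).T@np.array(f["t"]))
print(manip.current_time_s(),manip.current_eef_rot(),manip.current_force())
E
```

```text
pics
side 373.1639890433815 373.1639890433815 260.0170583386673 188.6549380437966 [-0.04723115  0.          0.          0.          0.        ] [[0.9695, -0.2446, -0.0168], [-0.1342, -0.4717, -0.8715], [0.2052, 0.8471, -0.4901]] [-569.2  169.8  604.4] [ 450.59916999 -571.14728705  434.66654718]
top 452.6477417713103 452.6477417713103 265.41261333967685 190.79698729188314 [-0.12346143  0.          0.          0.          0.        ] [[-0.026, -0.9997, 0.0021], [-0.9901, 0.0254, -0.1377], [0.1376, -0.0057, -0.9905]] [  62.4  605.2 1062.1] [ 454.6904444    53.08794454 1135.14281864]
0.1 [[ 2.40372623e-01 -5.24298730e-04  9.70680548e-01]
 [-9.70679314e-01  1.55381388e-03  2.40373157e-01]
 [-1.63428425e-03 -9.99998655e-01 -1.35431613e-04]] [-0.03573733  0.5371479  -0.33554034]
```

```bash
python3 - <<'E'
import cv2
for n in("side","top"):
    cv2.imwrite(f"pics/{n}0b.png",cv2.resize(cv2.imread(f"pics/{n}0.png"),(800,600),interpolation=cv2.INTER_CUBIC))
E
```

```text
(no output)
```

View pics/top0b.png

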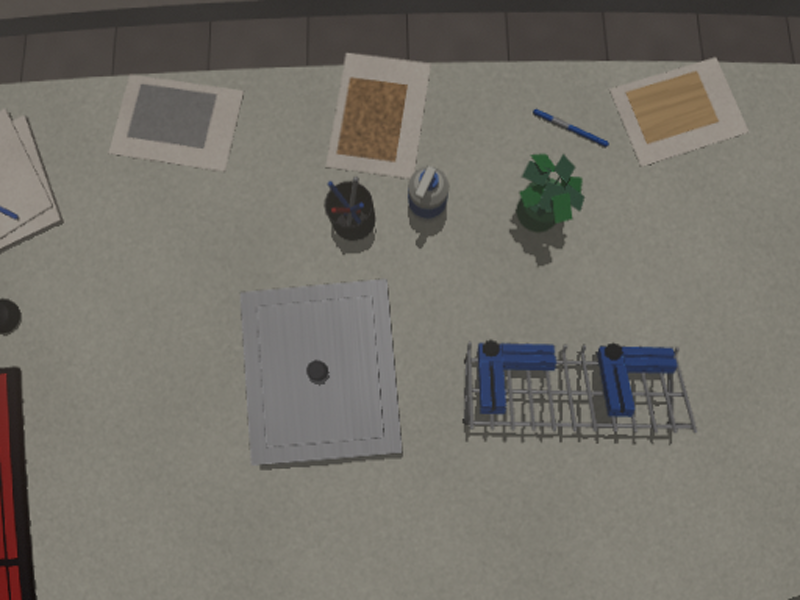

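View pics/side0b.png

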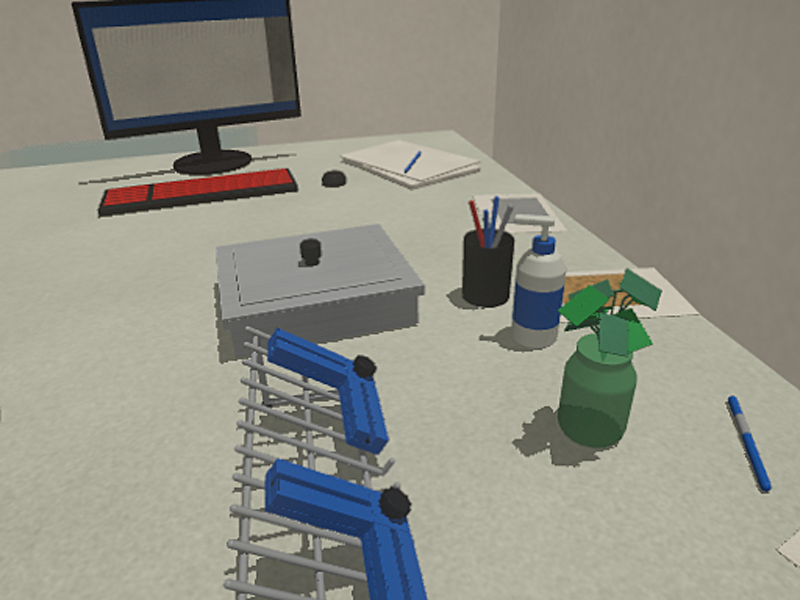

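```bash
cat > h.py <<'E'
import numpy as np, cv2
from scipy.optimize import least_squares
from scipy.spatial.transform import Rotation as Ro
def cam(f): return dict(K=np.array([[f["fx"],0,f["cx"]],[0,f["fy"],f["cy"]],[0,0,1.]]),d=np.array(f["dist"],float),R=np.array(f["R"],float),t=np.array(f["t"],float))
def proj(c,X): return cv2.projectPoints(np.atleast_2d(np.asarray(X,float)),cv2.Rodrigues(c["R"])[0],c["t"],c["K"],c["d"])[0][:,0]
def plane(c,uv,z):
    n=cv2.undistortPoints(np.array(uv,float).reshape(-1,1,2),c["K"],c["d"])[:,0]
    C=-c["R"].T@c["t"]; r=np.c_[n,np.ones(len(n))]@c["R"]
    return C+r*((z-C[2])/r[:,2])[:,None]
def crop(im,x0,y0,x1,y1,s,step=20):
    o=cv2.resize(im[y0:y1,x0:x1],None,fx=s,fy=s,interpolation=cv2.INTER_CUBIC)
    for x in range(-(-x0//step)*step,x1,step): cv2.line(o,(int((x-x0+.5)*s),0),(int((x-x0+.5)*s),o.shape[0]),(0,255,255),1); cv2.putText(o,str(x),(int((x-x0+.5)*s)+1,9),0,.35,(0,255,255),1)
    for y in range(-(-y0//step)*step,y1,step): cv2.line(o,(0,int((y-y0+.5)*s)),(o.shape[1],int((y-y0+.5)*s)),(0,255,255),1); cv2.putText(o,str(y),(1,int((y-y0+.5)*s)-1),0,.35,(0,255,255),1)
    return o
E
python3 - <<'E'
from h import *
from plant import manip
import pickle
C={n:cam(manip.grab_frame(n)) for n in("side","top")}; pickle.dump(C,open("c.pkl","wb"))
t=cv2.imread("pics/top0.png"); s=cv2.imread("pics/side0.png")
cv2.imwrite("pics/m1.png",crop(t,290,212,450,288,5,10))
a=crop(s,150,205,284,384,3.3,10); b=crop(t,150,174,262,302,3.3,10)
o=np.zeros((max(a.shape[0],b.shape[0]),a.shape[1]+b.shape[1]+5,3),np.uint8)[:600,:]
o[:a.shape[0],:a.shape[1]]=a; o[:b.shape[0],-b.shape[1]:]=b; cv2.imwrite("pics/m2.png",o[:, :820]); print(o.shape)
E
```

```text
(591, 817, 3)
```

View pics/m1.png

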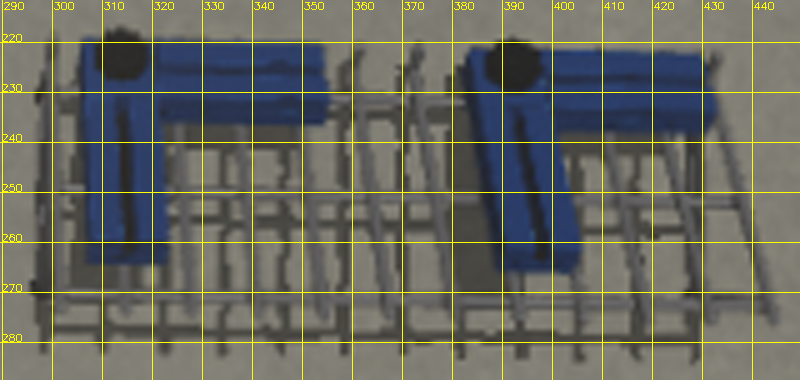

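View pics/m2.png

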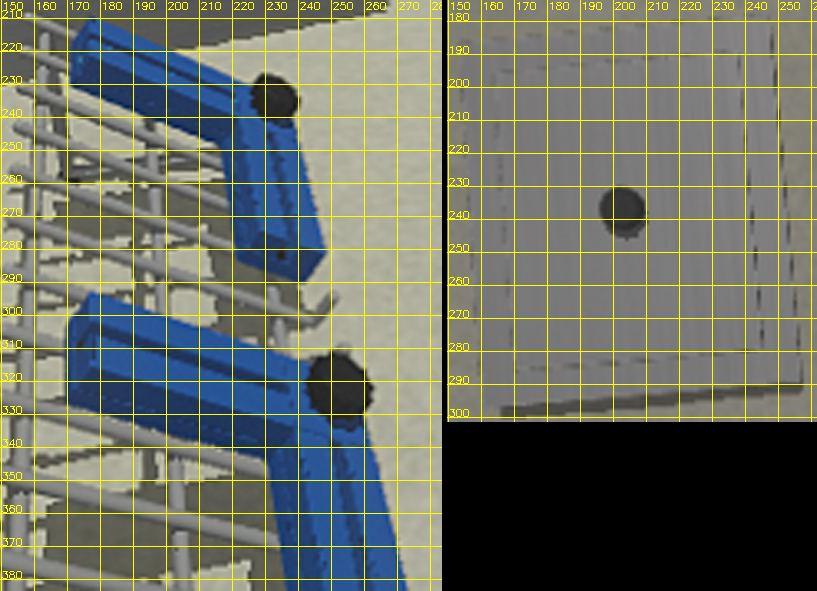

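```bash
cat >> h.py <<'E'
def box(x0,x1,y0,y1,z0,z1): return np.array([[x,y,z] for x in(x0,x1) for y in(y0,y1) for z in(z0,z1)],float)
PARTS=[box(-18,100,-18,18,-10,10),box(-18,18,-18,100,-10,10)]
an=np.linspace(0,2*np.pi,24,endpoint=False)
KNOB=np.r_[np.c_[12*np.cos(an),12*np.sin(an),0*an+10],np.c_[12*np.cos(an),12*np.sin(an),0*an+24]]
S=4
def sil(c,R,p,roi,occ=()):
    x0,y0,x1,y1=roi; m=np.zeros(((y1-y0)*S,(x1-x0)*S),np.uint8)
    def fill(V,val):
        q=proj(c,V@R.T+p); q=((q-[x0,y0]+.5)*S-.5); h=cv2.convexHull(q.astype(np.float32))
        cv2.fillConvexPoly(m,np.round(h*16).astype(np.int32),val,cv2.LINE_8,4)
    for P in PARTS: fill(P,255)
    fill(KNOB,0)
    return cv2.resize(m,(x1-x0,y1-y0),interpolation=cv2.INTER_AREA)/255.
def blue(im):
    i=im.astype(float); return np.clip((i[...,0]-i[...,2]-20)/30,0,1)
def rotf(yaw,tilt,roll=0): # foot frame: x up slope (-X), tilted; yaw 0 = rack square to world
    b=np.array([[-1,0,0],[0,-1,0],[0,0,1.]])
    return Ro.from_euler('z',yaw,degrees=True).as_matrix()@Ro.from_euler('y',tilt,degrees=True).as_matrix()@b@Ro.from_euler('z',roll,degrees=True).as_matrix()
E
python3 - <<'E'
from h import *
import pickle
from scipy.optimize import minimize
C=pickle.load(open("c.pkl","rb")); T=blue(cv2.imread("pics/top0.png")); Sd=blue(cv2.imread("pics/side0.png"))
print(T[222,340],T[260,314], Sd[230,200])
print("lid knob",plane(C["top"],[(202,236.8)],88), "plate corners",plane(C["top"],(np.array([(241,292),(387,280),(402,454),(252,466)])+.5)*.64-.5,64).round(0).tolist())
print("bystanders",plane(C["top"],(np.array([(352,215),(428,200),(540,212)]))*.64,60).round(0).tolist())
print("rackends",plane(C["top"],[(298,270),(443,275)],105).round().tolist())
print(rotf(0,35).round(2))
for nm,uv,rt,rs in(("c",(313.5,222.5),(292,212,362,280),(165,205,252,293)),("b",(392.5,224.5),(372,212,440,280),(165,290,290,384))):
    X0=plane(C["top"],[uv],60)[0]-[10,0,10]
    def cost(v,full):
        R=rotf(v[3],*(v[4:6] if full else (35,0)))
        return sum(((sil(C[k],R,v[:3],roi)-I[roi[1]:roi[3],roi[0]:roi[2]])**2).sum() for k,I,roi in(("top",T,rt),("side",Sd,rs)))
    best=None
    v=np.r_[X0,0.]
    for it in range(2):
        r=minimize(cost,v,(False,),method="Nelder-Mead",options=dict(initial_simplex=np.vstack([v]+[v+np.eye(4)[i]*[8,8,8,6][i] for i in range(4)]),maxiter=250)); v=r.x
    w=np.r_[v,35,0]
    r2=minimize(cost,w,(True,),method="Nelder-Mead",options=dict(initial_simplex=np.vstack([w]+[w+np.eye(6)[i]*[4,4,4,3,3,3][i] for i in range(6)]),maxiter=400))
    print(nm,X0.round(),r.x.round(1),round(r.fun,1),"full",r2.x.round(1),round(r2.fun,1))
E
```

```text
1.0 0.5666666666666667 1.0
lid knob [[496.64740751 196.33558008  88.        ]] plate corners [[620.0, 315.0, 64.0], [633.0, 89.0, 64.0], [370.0, 72.0, 64.0], [356.0, 298.0, 64.0]]
bystanders [[738.0, 142.0, 60.0], [759.0, 22.0, 60.0], [736.0, -153.0, 60.0]]
rackends [[416.0, -22.0, 105.0], [392.0, -355.0, 105.0]]
[[-0.82  0.    0.57]
 [ 0.   -1.    0.  ]
 [ 0.57  0.    0.82]]
c [515. -66.  50.] [514.2 -65.5  47.8  -3.3] 308.5 full [ 5.142e+02 -6.520e+01  4.770e+01 -3.100e+00  3.500e+01 -1.000e-01] 307.0
b [ 505. -256.   50.] [ 504.4 -254.2   46.7   -3.9] 374.1 full [ 5.035e+02 -2.537e+02  4.650e+01 -2.600e+00  3.630e+01 -2.000e-01] 357.2
```

```bash
cat >> h.py <<'E'
KN=np.array([496.,195.5,86.]) # lid knob
FEET={"c":(np.array([514.,-65.4,47.7]),rotf(-3.2,35)),"b":(np.array([504.1,-254.,46.7]),rotf(-3.2,35))}
def tool(j,a):
    a=np.array(a,float)/np.linalg.norm(a); j=np.array(j,float); j-=a*(j@a); j/=np.linalg.norm(j)
    return np.c_[j,a,np.cross(j,a)]
def down(yaw): # jaw direction at yaw deg in world
    return tool([np.cos(np.radians(yaw)),np.sin(np.radians(yaw)),0],[0,0,-1])
def fgrip(p,R,th,s=1,gx=34,zt=-8): # tool pose gripping the x arm
    t=np.radians(th); a=-(np.cos(t)*R[:,2]+np.sin(t)*R[:,0])
    return p+R@[gx,0,zt], tool(s*R[:,1],a)
E
python3 - <<'E'
from h import *
from plant import manip
print(manip.current_time_s())
for yaw in(0,90,180,270,93.5,45):
    print(yaw,[None if q is None else np.round(q).tolist() for q in(manip.ik(KN+[0,0,-16],down(yaw)),manip.ik([496,455,22],down(yaw)))])
for n in "cb":
  for th in(0,10,20,35):
    for s in(1,-1):
      P,O=fgrip(*FEET[n],th,s); 
      print(n,th,s,[None if q is None else np.round(q).tolist() for q in(manip.ik(P,O),manip.ik(P-100*O[:,1],O))])
E
```

```text
0.2
0 [[19.0, 43.0, -59.0, 112.0, 47.0, 53.0, -64.0], [-7.0, 63.0, -64.0, 92.0, 61.0, 66.0, -86.0]]
90 [[19.0, 43.0, -59.0, 112.0, 47.0, 53.0, 26.0], [-3.0, 73.0, -77.0, 92.0, 72.0, 77.0, -0.0]]
180 [[27.0, 58.0, -76.0, 111.0, 63.0, 68.0, 105.0], [-3.0, 73.0, -77.0, 92.0, 72.0, 77.0, 90.0]]
270 [[7.0, 34.0, -40.0, 112.0, 31.0, 45.0, -142.0], [-23.0, 47.0, -33.0, 93.0, 32.0, 50.0, -159.0]]
93.5 [[19.0, 43.0, -59.0, 112.0, 47.0, 53.0, 29.0], [-3.0, 73.0, -77.0, 92.0, 72.0, 77.0, 3.0]]
45 [[19.0, 43.0, -59.0, 112.0, 47.0, 53.0, -19.0], [-3.0, 73.0, -77.0, 92.0, 72.0, 77.0, -45.0]]
c 0 1 [[12.0, 44.0, -12.0, 94.0, 7.0, 78.0, -96.0], [11.0, 43.0, -12.0, 83.0, 6.0, 90.0, -95.0]]
c 0 -1 [[31.0, 52.0, -41.0, 93.0, 25.0, 83.0, 67.0], [29.0, 51.0, -43.0, 82.0, 23.0, 95.0, 69.0]]
c 10 1 [[14.0, 39.0, -14.0, 101.0, 8.0, 66.0, -98.0], [14.0, 35.0, -15.0, 93.0, 7.0, 78.0, -97.0]]
c 10 -1 [[32.0, 46.0, -41.0, 100.0, 26.0, 72.0, 67.0], [33.0, 42.0, -44.0, 91.0, 23.0, 83.0, 69.0]]
c 20 1 [[16.0, 33.0, -17.0, 109.0, 10.0, 55.0, -99.0], [18.0, 28.0, -19.0, 102.0, 9.0, 67.0, -98.0]]
c 20 -1 [[34.0, 40.0
[... 374 characters left out ...]
-80.0]]
b 0 -1 [[42.0, 53.0, -37.0, 87.0, 32.0, 87.0, 82.0], [40.0, 52.0, -39.0, 76.0, 30.0, 98.0, 84.0]]
b 10 1 [[24.0, 41.0, -6.0, 96.0, 11.0, 68.0, -80.0], [24.0, 38.0, -7.0, 87.0, 10.0, 80.0, -80.0]]
b 10 -1 [[45.0, 47.0, -37.0, 94.0, 31.0, 75.0, 83.0], [44.0, 44.0, -39.0, 86.0, 28.0, 86.0, 85.0]]
b 20 1 [[27.0, 35.0, -7.0, 103.0, 10.0, 57.0, -79.0], [27.0, 30.0, -8.0, 97.0, 9.0, 68.0, -78.0]]
b 20 -1 [[48.0, 41.0, -36.0, 102.0, 30.0, 63.0, 84.0], [49.0, 36.0, -39.0, 95.0, 26.0, 73.0, 88.0]]
b 35 1 [[32.0, 29.0, -9.0, 114.0, 7.0, 38.0, -75.0], [34.0, 20.0, -11.0, 110.0, 5.0, 50.0, -73.0]]
b 35 -1 [[53.0, 34.0, -36.0, 112.0, 29.0, 43.0, 87.0], [57.0, 26.0, -41.0, 109.0, 21.0, 53.0, 93.0]]
```

```bash
python3 - <<'E'
from h import *
from plant import manip
O=down(90)
manip.move_ptp([496,195.5,200],O); print(manip.current_time_s(),manip.current_force())
manip.move_l([496,195.5,70],feed=100)
manip.move_gripper(20,35); print(manip.current_gripper_width(),manip.current_force(),manip.current_position())
manip.move_l([496,195.5,100],feed=50); print(manip.current_force(),manip.current_gripper_width())
manip.move_l([496,195.5,160],feed=120)
manip.move_l([496,458,160],feed=180)
manip.move_l([496,458,40],feed=120)
print(manip.move_l([496,458,17],feed=20,f_stop=3),manip.current_position(),manip.current_force(),manip.current_gripper_width())
E
```

```text
3.325 [ 0.17321347  0.81625728 -0.19221685]
29.210937895821676 [-0.14966377 -0.29101686 -0.03954806] [495.98078504 195.44744454  69.98668062]
[ 0.4893357   0.27883783 -3.88912761] 29.175416109209596
True [495.87659676 457.87511305  21.97773404] [-0.69120759 -0.65666564  5.65651238] 29.15853793130134
```

```bash
python3 - <<'E'
from h import *
from plant import manip
manip.move_gripper(70)
manip.move_l([496,458,160],feed=150)
P,O=fgrip(*FEET["b"],0)
manip.move_l([496,300,220],feed=250)
manip.move_ptp(P-110*O[:,1],O)
for n in("side","top"): cv2.imwrite(f"pics/{n}1.png",manip.grab_frame(n)["pixels"])
print(manip.current_time_s())
t=cv2.imread("pics/top1.png"); s=cv2.imread("pics/side1.png")
a=crop(t,150,170,265,305,4.3,10); b=cv2.resize(s,(300,225)); c=cv2.resize(t,(300,225))
o=np.zeros((600,800,3),np.uint8); o[:a.shape[0],:a.shape[1]]=a; o[:225,-300:]=b; o[230:455,-300:]=c
cv2.imwrite("pics/m3.png",o)
E
```

```text
15.525
```

View pics/m3.png

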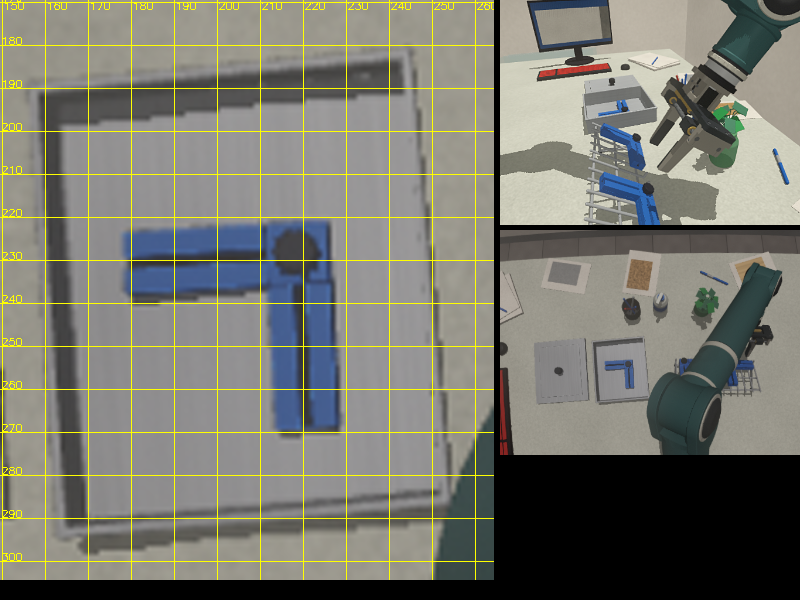

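```bash
python3 - <<'E'
from h import *
from plant import manip
import pickle
from scipy.optimize import minimize
C=pickle.load(open("c.pkl","rb")); T=blue(cv2.imread("pics/top1.png")); roi=(170,210,238,282)
p=plane(C["top"],[(217.5,227.5)],38)[0]
def pose(v): return np.r_[v[:2],14],Ro.from_euler('z',v[2],degrees=True).as_matrix()
def cost(v):
    q,R=pose(v); return ((sil(C["top"],R,q,roi)-T[roi[1]:roi[3],roi[0]:roi[2]])**2).sum()
v=np.r_[p[:2],92]
for i in range(2): r=minimize(cost,v,method="Nelder-Mead",options=dict(initial_simplex=np.vstack([v,v+[6,0,0],v+[0,6,0],v+[0,0,5]]),maxiter=200)); v=r.x
print("a",p,v,r.fun)
print("tray top corners",plane(C["top"],[(157,191),(243,181),(253,289),(163,294)],60).round().tolist())
print("lid knob",plane(C["top"],(np.array([[558,371]])-[500,230])/300*512,48))
pickle.dump(v,open("a.pkl","wb"))
pa,Ra=pose(v); pb=pa+Ra@[59,59,20]; Rb=Ra@np.diag([-1,-1,1]); pc=pa+[0,0,40]; Rc=Ra
for nm,q,R in(("b",pb,Rb),("c",pc,Rc)):
  for s in(1,-1):
    P,O=fgrip(q,R,0,s,zt=-7); print(nm,s,P.round(),[None if k is None else np.round(k).tolist() for k in(manip.ik(P,O),manip.ik(P+[0,0,140],O))])
E
```

```text
a [520.29259339 165.23356766  38.        ] [518.87406263 164.27002352  91.79304016] 202.21245290272972
tray top corners [[610.0, 309.0, 60.0], [629.0, 100.0, 60.0], [373.0, 82.0, 60.0], [365.0, 294.0, 60.0]]
lid knob [[493.80218783 454.55752608  48.        ]]
b 1 [459. 187.  27.] [[-34.0, 29.0, 9.0, 121.0, -9.0, 31.0, -16.0], [-40.0, 15.0, 16.0, 117.0, -5.0, 49.0, -19.0]]
b -1 [459. 187.  27.] [[-65.0, 39.0, 51.0, 123.0, -48.0, 41.0, -161.0], [-84.0, 36.0, 78.0, 119.0, -41.0, 60.0, -163.0]]
c 1 [518. 198.  47.] [[-63.0, 41.0, 52.0, 114.0, -45.0, 47.0, -163.0], [-78.0, 41.0, 78.0, 110.0, -44.0, 67.0, -161.0]]
c -1 [518. 198.  47.] [[-33.0, 31.0, 11.0, 112.0, -10.0, 37.0, -14.0], [-39.0, 20.0, 17.0, 108.0, -7.0, 54.0, -16.0]]
```

```bash
cat >> h.py <<'E'
import pickle
def goals():
    v=pickle.load(open("a.pkl","rb")); Ra=Ro.from_euler('z',v[2],degrees=True).as_matrix(); pa=np.r_[v[:2],14]
    return {"b":(pa+Ra@[59,59,20],Ra@np.diag([-1,-1,1])),"c":(pa+[0,0,40],Ra)}
def pick(m,n,s):
    P,O=fgrip(*FEET[n],0,s,zt=-7); a=O[:,1]
    m.move_gripper(64); m.move_l(P-30*a,O,feed=150)
    print("down",m.move_l(P,feed=50,f_stop=6),m.current_position()-P,m.current_force())
    m.move_gripper(25,40); print("w",m.current_gripper_width(),m.current_force())
    m.move_l(P-12*a,feed=25); print(m.current_force(),m.current_gripper_width())
    m.move_l(P-90*a,feed=120)
    q=P-90*a; q[2]=250; m.move_l(q,feed=200)
E
python3 - <<'E'
from h import *
from plant import manip
pick(manip,"b",1)
P,O=fgrip(*goals()["b"],0,1,zt=-7)
manip.move_ptp(P+[0,0,140],O)
print(manip.current_time_s(),manip.current_gripper_width(),manip.current_force(),manip.current_position()-P)
for n in("side","top"): cv2.imwrite(f"pics/{n}2.png",manip.grab_frame(n)["pixels"])
o=np.zeros((600,800,3),np.uint8); o[:,:]=0
a=cv2.resize(cv2.imread("pics/side2.png")[60:220,100:300],(500,400),interpolation=2); o[:400,:500]=a; o[:225,500:]=cv2.resize(cv2.imread("pics/top2.png"),(300,225)); cv2.imwrite("pics/m4.png",o)
E
```

```text
down False [ 0.16994448 -0.08972328  0.03726255] [-0.69904261  0.51129896  0.29696051]
w 35.99960825000706 [-0.07733311 -0.27888558  1.27654773]
[-0.91150236  0.26826291 -3.34223712] 35.74725285350984
21.6167 35.5294360361087 [ 0.71964823  0.50723976 -2.48276852] [  1.00768245  -1.19271818 140.02597604]
```

View pics/m4.png

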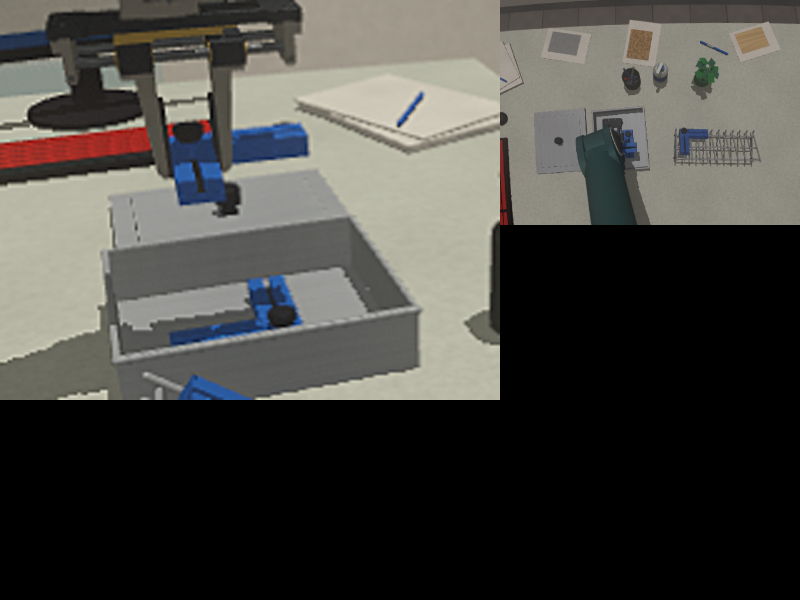

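```bash
cat >> h.py <<'E'
def heldfit(img,tcp,O,s,roi,gx=34,zt=-7):
    from scipy.optimize import minimize
    C=pickle.load(open("c.pkl","rb"))["side"]; T=blue(cv2.imread(img))[roi[1]:roi[3],roi[0]:roi[2]]
    yb=s*O[:,0]; zb=-O[:,1]; R0=np.c_[np.cross(yb,zb),yb,zb]
    def pose(v):
        R=R0@Ro.from_euler('y',v[0],degrees=True).as_matrix()@Ro.from_euler('x',v[3],degrees=True).as_matrix(); return R,tcp-R@[gx+v[1],0,zt+v[2]]
    f=lambda v:((sil(C,*pose(v),roi)-T)**2).sum()
    best=min((minimize(f,[g,0,0,0],method="Nelder-Mead",options=dict(initial_simplex=np.array([[g,0,0,0],[g+4,0,0,0],[g,4,0,0],[g,0,3,0],[g,0,0,3]]),maxiter=250)) for g in(-10,0,10)),key=lambda r:r.fun)
    print("held: pitch(+ = x tip down), d_gx, d_zt, roll",best.x.round(1),best.fun.round(1),"at 0:",f([0]*4).round(1)); return best.x
E
python3 - <<'E'
from h import *
from plant import manip
p,O=manip.current_position(),manip.current_eef_rot()
heldfit("pics/side2.png",p,O,1,(150,100,235,147))
E
```

```text
held: pitch(+ = x tip down), d_gx, d_zt, roll [-1.   8.8  2.5  0.9] 165.1 at 0: 193.4
```

```bash
cat >> h.py <<'E'
def place(m,n,s,wo=46):
    P,O=fgrip(*goals()[n],0,s,zt=-7)
    m.move_l(P+[0,0,40],O,feed=120); m.move_l(P+[0,0,8],feed=60)
    print("touch",m.move_l(P-[0,0,5],feed=12,f_stop=2.5),m.current_position()-P,m.current_force())
    g=m.current_gripper_width(); m.move_gripper(g+3); m.move_gripper(wo); print(m.current_force())
    m.move_l(P+[0,0,30],feed=50); m.move_l(P+[0,0,150],feed=200)
E
python3 - <<'E'
from h import *
from plant import manip
place(manip,"b",1)
P,O=fgrip(*FEET["c"],0,-1,zt=-7)
manip.move_ptp(P-90*O[:,1],O)
print(manip.current_time_s())
for n in("side","top"): cv2.imwrite(f"pics/{n}3.png",manip.grab_frame(n)["pixels"])
t=cv2.imread("pics/top3.png"); s=cv2.imread("pics/side3.png")
a=crop(t,150,170,265,305,4.3,10); o=np.zeros((600,800,3),np.uint8); o[:a.shape[0],:a.shape[1]]=a
o[:225,-300:]=cv2.resize(s[120:240,130:290],(300,225),interpolation=2); o[230:455,-300:]=cv2.resize(t,(300,225)); cv2.imwrite("pics/m5.png",o)
E
```

```text
touch True [-0.0232931   0.01703869 -0.01434601] [-0.8316927   0.5668631   4.41565306]
[-0.40056063 -0.12255025 -0.03345712]
27.9083
```

View pics/m5.png

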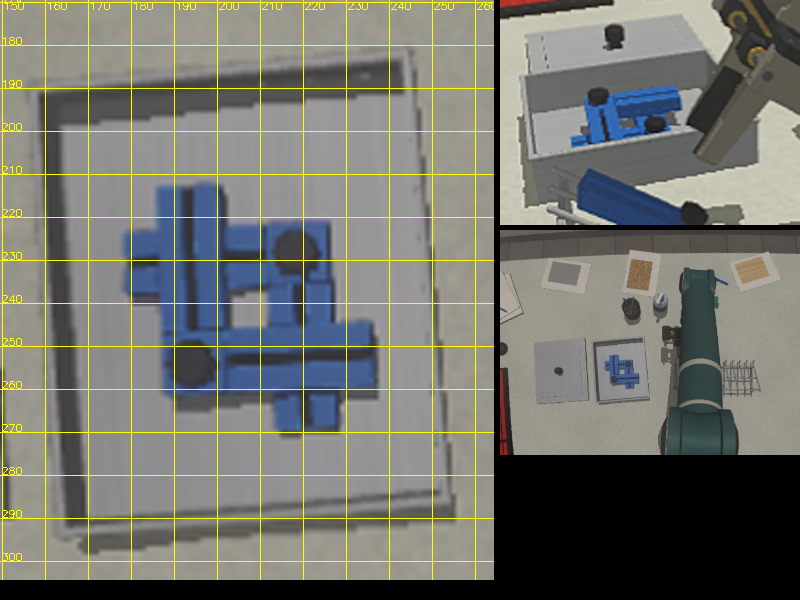

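```bash
python3 - <<'E'
from h import *
from plant import manip
C=pickle.load(open("c.pkl","rb"))
ka=plane(C["top"],[(218,228)],38)[0]; kb=plane(C["top"],[(191.7,253.7)],58)[0]
v=pickle.load(open("a.pkl","rb")); Ra=Ro.from_euler('z',v[2],degrees=True).as_matrix()
print("b in a",Ra.T@(kb-ka), Ra.T@(kb-np.r_[v[:2],14]))
pick(manip,"c",-1)
P,O=fgrip(*goals()["c"],0,-1,zt=-7)
manip.move_ptp(P+[0,0,120],O)
print(manip.current_time_s(),manip.current_gripper_width(),manip.current_force(),manip.current_position()-P)
for n in("side","top"): cv2.imwrite(f"pics/{n}4.png",manip.grab_frame(n)["pixels"])
p,O=manip.current_position(),manip.current_eef_rot()
cv2.imwrite("pics/m6.png",cv2.resize(cv2.imread("pics/side4.png"),(800,600),interpolation=2))
E
```

```text
b in a [63.22873496 58.70136051 20.        ] [62.98839384 58.53118235 44.        ]
down False [ 0.16756307 -0.02395564  0.02174869] [ 0.47901334 -0.13834527  0.36590192]
w 35.361920596578216 [ 0.65410635  0.69930921 -0.09934087]
[ 0.34854191  0.62736102 -2.44940362] 35.67819174693245
34.1083 35.72654182716795 [ 0.19878077  0.28191032 -1.66444149] [ 1.15569667e-01 -6.09634960e-01  1.19691442e+02]
```

View pics/m6.png

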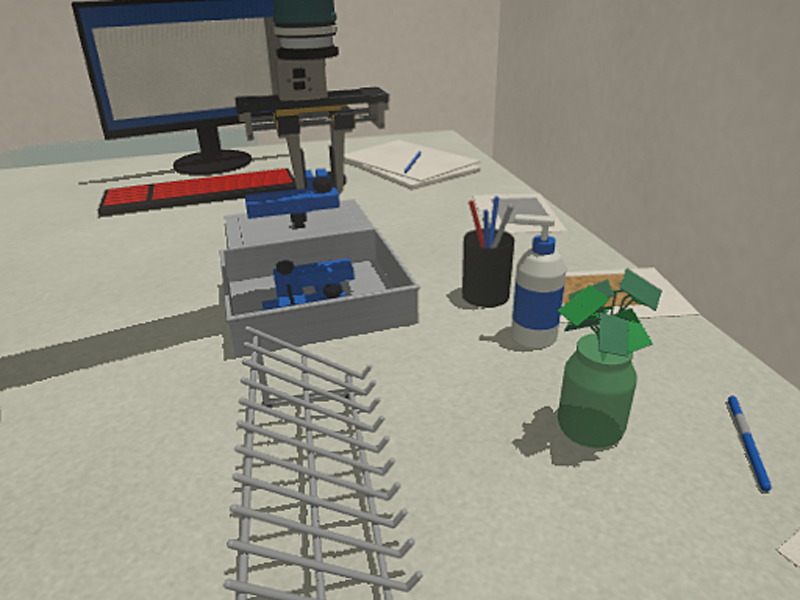

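```bash
python3 - <<'E'
from h import *
from plant import manip
place(manip,"c",-1,45)
manip.move_ptp([400,-350,300],down(0))
print(manip.current_time_s())
for n in("side","top"): cv2.imwrite(f"pics/{n}5.png",manip.grab_frame(n)["pixels"])
t=cv2.imread("pics/top5.png"); s=cv2.imread("pics/side5.png")
a=crop(t,150,170,265,305,3.8,10); o=np.zeros((600,800,3),np.uint8); o[:a.shape[0],:a.shape[1]]=a
o[:270,-360:]=cv2.resize(s[120:240,130:290],(360,270),interpolation=2); o[275:545,-360:]=cv2.resize(t,(360,270)); cv2.imwrite("pics/m7.png",o)
E
```

```text
touch True [-1.71663443e-03  2.86326681e-04  5.72851197e-01] [-1.12743926 -0.09348294  4.92376705]
[ 0.0863773   0.15224128 -0.46608053]
40.5167
```

View pics/m7.png

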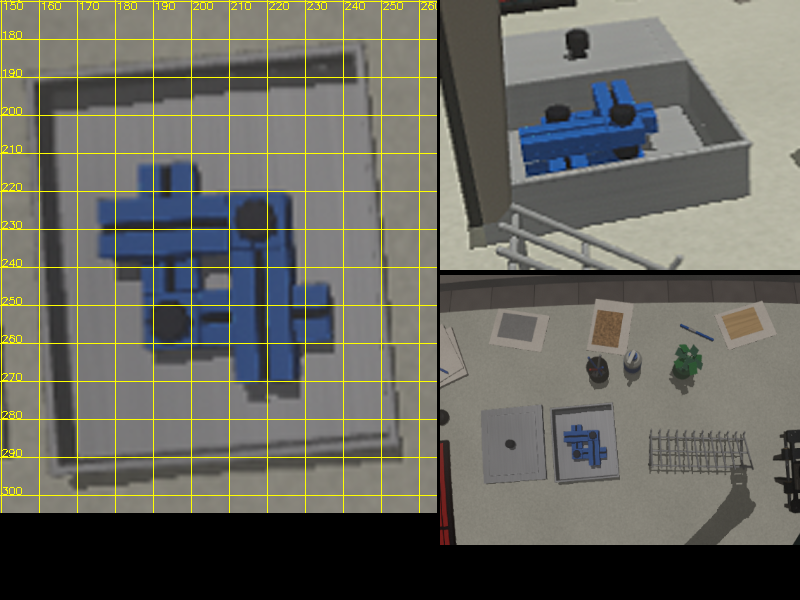

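```bash
python3 - <<'E'
from h import *
from plant import manip
C=pickle.load(open("c.pkl","rb"))
kc=plane(C["top"],[(216.7,227.5)],78)[0]; kb=plane(C["top"],[(191.7,253.7)],58)[0]
v=pickle.load(open("a.pkl","rb")); Ra=Ro.from_euler('z',v[2],degrees=True).as_matrix()
print("c in b",(Ra@np.diag([-1,-1,1])).T@(kc-kb),manip.current_force()); 
manip.hand_in(); print(manip.current_time_s())
E
```

```text
c in b [64.21049774 57.5636605  20.        ] [-0.37431912  0.19486544  0.54244337]
the job is handed in; nothing more can be done
the job is handed in; nothing more can be done
```

The job is done and handed in, with the robot's clock at about 41 s of the 72 s allowed. I set the lid flat on the desk on the tray's +y side. In the tray, foot b is stacked on foot a and foot c on top, each turned to point the opposite way to the one beneath.

- **Offsets:** measured from the knobs in the top picture, b lies about 63 and 59 mm from a along the two arms, and c about 64 and 58 mm from b. The range is 40 to 78 mm.
- **Levels:** b touched down within 0.1 mm of its expected height and c 0.6 mm high, and the contact forces read under 5 N. I judged the pile level from these heights and the pictures; I did not measure its tilt.
- **Lid:** its knob measures about 260 mm from the tray centre, against the 200 mm needed.
- **Bystanders:** the last pictures show the sanitiser, plant and pen pot upright and apparently where they were. I did not measure their positions again.
- **A check that disagreed:** a side-view fit of b in the gripper gave a 9 mm shift along its arm. I set it aside because that view shows that direction poorly. After placing, b measured about 4 mm from its target.

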